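# Run the tea balls into the cup and keep the slide open

### The arm

A 7-joint arm with a two-finger parallel gripper is mounted at the origin on the work surface. World frame = base frame: x ahead of the robot, y to its left, z up, the work surface at z = 0. Lengths are in m, angles in degrees, forces in N, time in s.
With the tool pointing down it reaches from about 0.425 to 0.925 m from the base axis. Payload 6.8 kg.
Tool frame: the origin (TCP) lies midway between the tips of the shut fingers; the grasp point (between the pads) lies 19 mm behind it; z points along the fingers, y is the line along which they close (so a half turn about z gives the same grasp; the last joint's range is limited). The gripper opens to 88 mm and grips with 3 to 60 N. Pads are 20 mm wide; open, the fingers measure 115 mm over their backs; the gripper's body (75 mm by 178 mm) begins 61 mm behind the grasp point.
Start: joints at [65.655, 27.33, 1.283, 89.118, -0.659, 63.558, -4.761], TCP at [0.21, -0.641, 0.223] pointing down, gripper open.
Joint ranges: [-169.35, 169.35], [-19.33, 120.38], [-80.79, 83.38], [13.8, 139.57], [-78.32, 258.32], [9.67, 109.79], [-169.56, 169.56]. Speed limits (degrees/s): [136.94, 136.94, 180, 180, 180, 180, 180].

### API

Orientations are given as a 3x3 rotation matrix whose columns are the frame's x, y, z axes.
In Python, from bench import bot gives the robot as it stands. Calls block until the motion is done:
- bot.reach(position, orientation): joint-space move of the TCP to a pose.
- bot.movel(position, rot=None, vel=0.15, force_limit=None): straight line of the TCP; rot=None keeps the orientation; vel is the mean speed in m/s. With force_limit (N) it stops when the force on the tool has changed by that much, and returns True; else False.
- bot.move_joints(angles): joint-space move.
- bot.grip(opening): finger opening in m; the grip force is fixed at half the most; returns when the fingers have stopped.
- bot.sleep(seconds).
- bot.inverse_kinematics(position, orientation): joint angles nearest the present ones, or None.
- bot.sense(): the state.
- bot.read_camera(name): name is "scene" or "top" or "wrist"; returns the picture (400x640x3 uint8, red, green, blue); there is no depth.
- bot.camera_info(name): a dict with "mtx" (3x3 intrinsics, pixels), "D" ([k1, k2, p1, p2, k3] as OpenCV has them; the pictures are not rectified), "position" and "rotation" of the camera in the world. Camera axes: x right, y down, z forward; pixel columns grow to the right and rows downward; lengths in m; the calibration is good to about 2 mm. A picture is of the moment at which its call begins: read the wrist's pose just before it. camera_info takes no time and is no camera call; for the wrist camera it gives the pose at the moment of the call.
A pose or a line that the arm cannot do raises bot.PlanningError and nothing moves.
- bot.finish_job(): hands the job in; it is judged then, once.
The state is a dict: "clock": time; "qpos": joint angles; "qd": joint speeds; "effort": joint torques, N m; "tool_pos": TCP position; "tool_rot": TCP orientation; "force": force on the tool from outside, world axes, zero at the start; "wrist_torque": the same for the moment, N m; "finger_gap": finger opening in m; "grip_force": force on a finger pad.
Only numpy, scipy, OpenCV 4.12 (cv2) and the standard library are available. Lean on these libraries where they do the work, as an engineer would, in place of code of your own. Each camera call takes 0.05 s, during which the arm holds its last target. There are 200 camera calls.

### The job

Stand the large measuring cup on the bench centred under the dispenser's spout and let go of it; then pull the dispenser's spring-return slide out until its leading edge is on the mark, so that all the tea balls drop into the cup. Finish while still holding the slide at the mark, because I am about to top up the hopper, and do not disturb the other things on the bench.

Things in the scene. Friction and masses are not known exactly. Their poses are not given: they have to be found in the camera images.
- cup_center (a point): The large stainless measuring cup, the one to use: round, 96 mm outside diameter, 90 mm inside, 50 mm high, open top, 0.15 to 0.25 kg, with one straight flat handle. The point is on the cup's axis, 25 mm above its underside. z is up, the handle runs out along the cup's -x.
- cup_grip (a point): A point in the handle of the large cup, 125 mm from the cup's axis along its -x and 43 mm above the cup's underside. The handle is a flat bar 18 mm wide (along its y), 8 mm thick (z), and runs from 48 to 167 mm from the axis.
- spout (a point): Centre of the dispenser's outlet: a square steel skirt, 42 mm wide, opening downwards 64 mm above the bench. The dispenser is bolted down. z is up; its x points from the spout to its column, so -x is its open front; its slide pulls out along its -y. The column's foot begins 75 mm behind the spout; the bracket and head over the cup's place are at least 62 mm above the bench.
- hopper (a point): Centre of the hopper's open top, 317 mm above the bench; axes as the dispenser's. Clear hopper on a clear square throat, aluminium column behind. Throat and the hopper's upright front and right walls stand 19 to 22 mm from the spout's axis on its -x and -y sides, from 99 mm above the bench upwards; the hopper reaches 85 mm out on the other two sides.
- gate (a joint): Travel of the dispenser's spring-return slide in m: 0 shut (where its spring holds it), 0.060 with its leading edge on the mark, where its square port stands under the throat and the outlet is fully open, 0.085 at the end stop, where the outlet is half shut again. The spring pulls it back with about 4 N at 0 and 9 N at the mark; let go, it shuts.
- gate_grip (a point): The slide's grip: an upright black round post, 18 mm diameter, standing on the slide's carriage plate (top of the plate 101 mm above the bench, of the post 159 mm). The point is on the post's axis 133 mm above the bench; shut, it stands 125 mm from the spout's axis along the dispenser's -y, and it moves along -y. Axes as the dispenser's.
- gate_edge (a point): Middle of the leading edge of the slide's carriage plate, 17 mm ahead (-y) of the post's axis, at the plate's top. Axes as the dispenser's.
- mark (a point): Middle of the mark: a thin dark line cut across the tops of both guide rails, 202 mm from the spout's axis along the dispenser's -y, 94 mm above the bench; axes as the dispenser's. The rails run 240 mm out from the spout along -y, 25 to 41 mm either side of its middle line, 76 to 94 mm above the bench, nothing below them.
- small_cup_center (a point): A smaller measuring cup of the same shape, 66 mm diameter, 38 mm high, handle 100 mm long along its -x; not used. The point is on its axis, 19 mm up.
- spoon_grip (a point): Handle of a wooden spoon lying on the bench; not used.
- tape_center (a point): A roll of brown tape lying flat, 96 mm diameter, 48 mm high; not used. The point is its centre.
- jar_a_center (a point): A closed glass jar with a black lid, 58 mm diameter, 72 mm high; not used. The point is its centre.
- jar_b_center (a point): A closed glass jar with a black lid, 58 mm diameter, 72 mm high; not used. The point is its centre.
- jar_c_center (a point): A closed glass jar with a black lid, 58 mm diameter, 72 mm high; not used. The point is its centre.
- ball0_center (a point): Centre of one of the four hard, hand-tied tea balls, 25 mm diameter, 11 g, that wait one above the other in the dispenser's clear throat, on the slide.
- ball1_center (a point): Centre of one of the four hard, hand-tied tea balls, 25 mm diameter, 11 g, that wait one above the other in the dispenser's clear throat, on the slide.
- ball2_center (a point): Centre of one of the four hard, hand-tied tea balls, 25 mm diameter, 11 g, that wait one above the other in the dispenser's clear throat, on the slide.
- ball3_center (a point): Centre of one of the four hard, hand-tied tea balls, 25 mm diameter, 11 g, that wait one above the other in the dispenser's clear throat, on the slide.
There are look-alikes about, which are no part of the job. What is shaped like the part that bears cup_center but purple is not meant.

How it is judged:
By the outcome, as a careful person would: the job done as asked, in the order asked, and still so for the second after the job is handed in, while the arm keeps its last pose, push and grip.
It also fails if it takes over 64 s, if anything falls off the work surface, if the arm or the gripper's body presses on something with over 40 N, if the wrist force passes 120 N, or if a joint passes its speed limit or range.

## Working session

There is one attempt and no reset: what is moved stays moved. The work goes in short steps, each a Python script; the robot and the scene stay as the last script left them, time stands still between calls to the robot, and variables do not carry over. Pictures are saved under pics/ and viewed, at most 10 in all, crops included, and the job is handed in when it is done.

```bash
mkdir -p pics; ls
python3 - <<'E'
from bench import bot
import cv2,numpy as np
for n in ("scene","top"):
    im=bot.read_camera(n); cv2.imwrite(f"pics/{n}0.png",im[:,:,::-1])
    c=bot.camera_info(n); print(n,c)
s=bot.sense(); print(s['clock'],s['tool_pos'],s['tool_rot'],s['finger_gap'])
a=cv2.imread("pics/scene0.png");b=cv2.imread("pics/top0.png")
E
```

```text
pics
scene {'mtx': array([[387.74010709,   0.        , 317.70109436],
       [  0.        , 387.74010709, 196.04193474],
       [  0.        ,   0.        ,   1.        ]]), 'D': array([-0.09496307,  0.        ,  0.        ,  0.        ,  0.        ]), 'position': array([1.13597134, 0.05937333, 1.26713115]), 'rotation': array([[-0.17848991,  0.84321477, -0.50708008],
       [ 0.98393204,  0.15067182, -0.09579007],
       [-0.00436892, -0.5160299 , -0.85655943]])}
top {'mtx': array([[393.88654586,   0.        , 322.27263027],
       [  0.        , 393.88654586, 201.02465828],
       [  0.        ,   0.        ,   1.        ]]), 'D': array([-0.06486453,  0.        ,  0.        ,  0.        ,  0.        ]), 'position': array([ 0.44267579, -0.06897345,  1.19110604]), 'rotation': array([[-0.01451794, -0.99787903,  0.0634561 ],
       [-0.99987774,  0.01485707,  0.00487579],
       [-0.00580822, -0.06337756, -0.99797272]])}
0.1 [ 0.21010965 -0.64093791  0.22180131] [[ 9.50235446e-01  3.11532061e-01 -6.09920888e-04]
 [ 3.11532630e-01 -9.50234371e-01  1.43538848e-03]
 [-1.32398261e-04 -1.55396727e-03 -9.99998784e-01]] 0.08800000682393141
```

View pics/scene0.png

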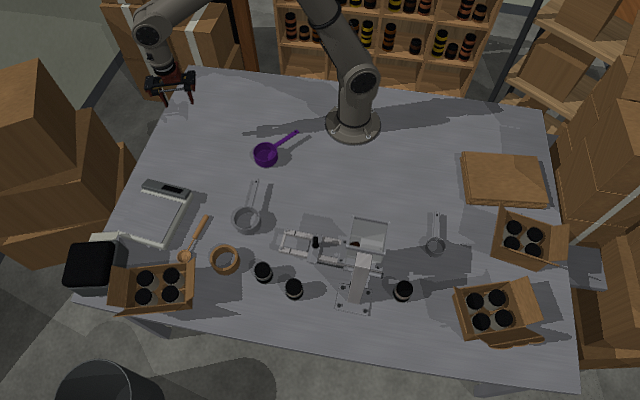

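View pics/top0.png

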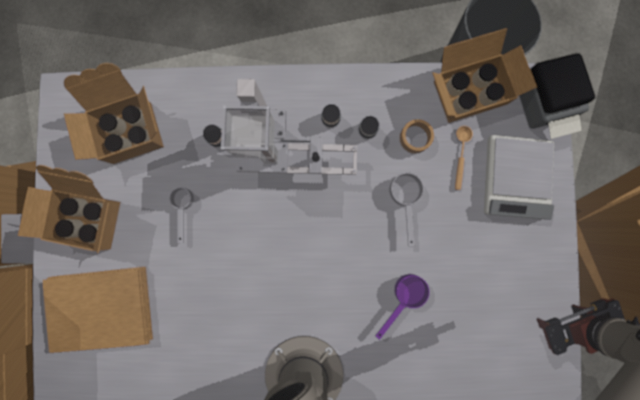

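Candidates for the large cup in the top view are the steel cup at (407,190), the steel cup at (182,198) and the purple one at (411,291). The cup at (407,190) fits best because it is steel and visibly larger than the one at (182,198), while purple is ruled out. I'll confirm that in an enlarged crop together with the dispenser.

Run:
```python
import cv2,numpy as np
a=cv2.imread("pics/top0.png")[85:260,160:440]; b=cv2.imread("pics/scene0.png")[170:320,220:480]
cv2.imwrite("pics/topc.png",cv2.resize(a,(784,490),interpolation=cv2.INTER_CUBIC))   # x2.8
cv2.imwrite("pics/scenec.png",cv2.resize(b,(780,450),interpolation=cv2.INTER_CUBIC)) # x3
```

```text
(no output)
```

View pics/topc.png

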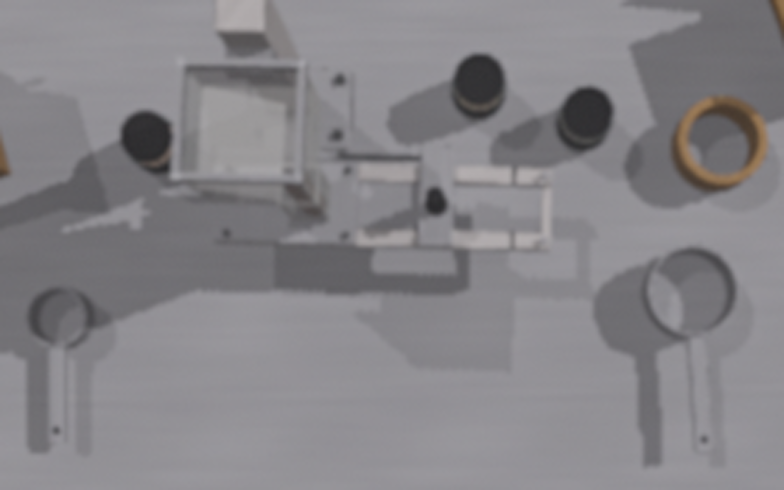

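View pics/scenec.png

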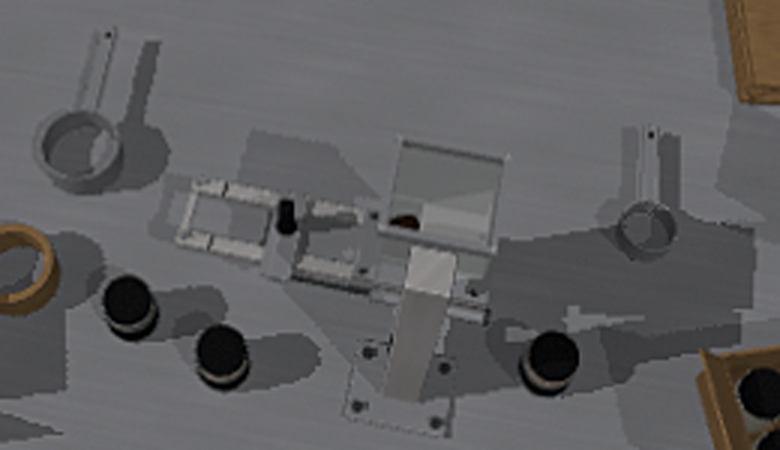

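The crop confirms it. The large steel cup is at top-crop (690,292), rim about 92 px wide against 64 px for the small cup at (62,318), with its handle tip near (704,445). The post is at (436,200), and the mark lines are at (515,174) and (513,240). In the scene crop the marks are at (226,190) and (211,242), and the post top is at (288,203).

```bash
cat > h.py <<'E'
from bench import bot
import cv2,numpy as np
def ray(n,uv,ci=None):
    c=ci or bot.camera_info(n)
    p=cv2.undistortPoints(np.array(uv,float).reshape(1,1,2),c['mtx'],c['D'])[0,0]
    d=c['rotation']@np.r_[p,1]; return c['position'],d/np.linalg.norm(d)
def onz(n,uv,z,ci=None):
    o,d=ray(n,uv,ci); return (o+d*(z-o[2])/d[2])[:2]
T=lambda u,v:(160+(u+.5)/2.8-.5,85+(v+.5)/2.8-.5)
S=lambda u,v:(220+(u+.5)/3-.5,170+(v+.5)/3-.5)
def down(yaw): # tool z down, tool y along (cos,sin) of yaw
    y=np.array([np.cos(yaw),np.sin(yaw),0]);z=np.array([0,0,-1.]);return np.c_[np.cross(y,z),y,z]
E
python3 - <<'E'
from h import *
np.set_printoptions(precision=4,suppress=True)
print('cup',onz('top',T(690,292),.05),onz('scene',S(78,147),.05))
print('hole',onz('top',T(704,440),.047),onz('scene',S(109,35),.047))
for z,a,b,n in[(.094,(515,174),(226,190),'markfar'),(.094,(513,240),(211,242),'marknear')]:
    # which is far differs per view
    print(n,onz('top',T(*a),z),onz('scene',S(*b),z))
print('post',onz('top',T(434,191),.159),onz('scene',S(289,203),.159))
for p in[(182,63),(304,63),(304,180),(174,180)]: print('hop top',onz('top',T(*p),.317))
for p in[(402,142),(508,158),(495,249),(380,225)]: print('hop scene',onz('scene',S(*p),.317))
i=bot.camera_info('wrist');s=bot.sense();R=s['tool_rot']
print('wristcam in tool',R.T@(i['position']-s['tool_pos']),R.T@i['rotation'],i['mtx'])
E
```

```text
cup [ 0.5468 -0.3082] [ 0.5529 -0.3121]
hole [ 0.3931 -0.3192] [ 0.3909 -0.3178]
markfar [ 0.6646 -0.126 ] [ 0.5969 -0.1208]
marknear [ 0.5977 -0.1227] [ 0.6611 -0.1239]
post [ 0.6364 -0.0457] [ 0.6298 -0.0428]
hop top [0.7159 0.1546]
hop top [0.7136 0.0549]
hop top [0.6174 0.0551]
hop top [0.6194 0.1604]
hop scene [0.6227 0.0634]
hop scene [0.6222 0.1616]
hop scene [0.7141 0.1582]
hop scene [0.7089 0.0552]
wristcam in tool [ 0.0733  0.0001 -0.1615] [[ 0.0022 -0.9633 -0.2684]
 [ 1.      0.0018  0.0016]
 [-0.0011 -0.2684  0.9633]] [[337.8232   0.     322.0189]
 [  0.     337.8232 198.9277]
 [  0.       0.       1.    ]]
```

Run:
```python
from h import *
np.set_printoptions(precision=1,suppress=True)
g=np.r_[.422,-.317]
for nm,p,ys in[('grasp',[.422,-.317,.024],(3.5,)),('place',[.509,.081,.024],(-2,20,-20)),('post',[.632,-.045,.114],(-2,)),('mark',[.630,-.105,.114],(-2,)),('viewD',[.55,-.1,.3],(-2,))]:
    for y in ys:
        for f in(90,-90):
            q=bot.inverse_kinematics(p,down(np.radians(y+f)));print(nm,y,f,down(np.radians(y+f))[:,0],q)
```

```text
grasp 3.5 90 [-1.  -0.1 -0. ] [ 57.   33.9 -34.  115.7  29.8  39.   97.3]
grasp 3.5 -90 [1.  0.1 0. ] [ 32.5  29.8  -2.9 117.4   2.7  32.9 -58.8]
place -2 90 [-1.  0.  0.] [ 12.9  33.7 -36.3 117.2  31.6  38.9  43.9]
place -2 -90 [ 1. -0.  0.] [   0.7   30.4  -20.7  118.    18.4   34.6 -124.6]
place 20 90 [-0.9 -0.3 -0. ] [ 27.5  42.2 -56.9 116.4  48.4  48.9  52.4]
place 20 -90 [0.9 0.3 0. ] [   5.9   31.5  -27.2  117.7   24.    36.1 -107.5]
place -20 90 [-0.9  0.3  0. ] [ 12.4  33.5 -35.6 117.3  31.   38.6  26.4]
place -20 -90 [ 0.9 -0.3  0. ] [  -2.7   29.9  -16.4  118.3   14.7   33.8 -139.3]
post -2 90 [-1.  0.  0.] [ 27.3  36.  -40.6  98.3  27.5  56.1  64.4]
post -2 -90 [ 1. -0.  0.] [   8.6   30.7  -13.8   99.7    9.1   50.7 -101.1]
mark -2 90 [-1.  0.  0.] [ 31.4  35.9 -38.8  97.6  26.3  55.9  70.8]
mark -2 -90 [ 1. -0.  0.] [ 11.7  30.9 -10.7  99.1   7.1  50.7 -94. ]
viewD -2 90 [-1.  0.  0.] [ 38.9  17.6 -43.3  97.5  12.7  70.   80.6]
viewD -2 -90 [ 1. -0.  0.] [ 19.4  13.8 -18.6  98.7   4.7  68.2 -92.4]
```

Run:
```python
from h import *
import pickle
W={}
for k,p in(('cup',[.43,-.31,.25]),('disp',[.49,-.02,.30])):
    bot.reach(p,down(np.radians(90+(3.5 if k=='cup' else -1.5))))
    ci=bot.camera_info('wrist'); im=bot.read_camera('wrist'); W[k]=(ci,im)
    cv2.imwrite(f'pics/w_{k}.png',im[:,:,::-1])
pickle.dump(W,open('w.pkl','wb')); print(bot.sense()['clock'])
```

```text
3.125
```

View pics/w_cup.png

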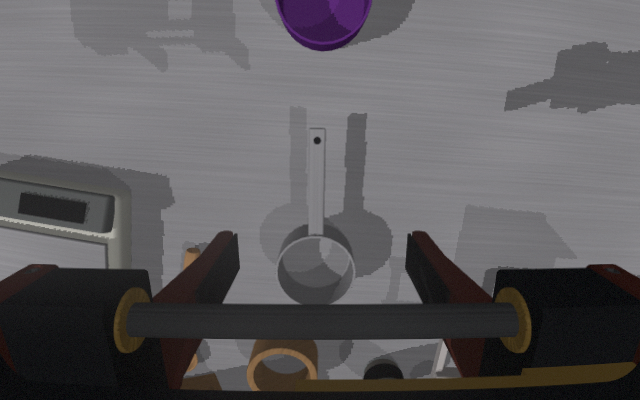

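View pics/w_disp.png

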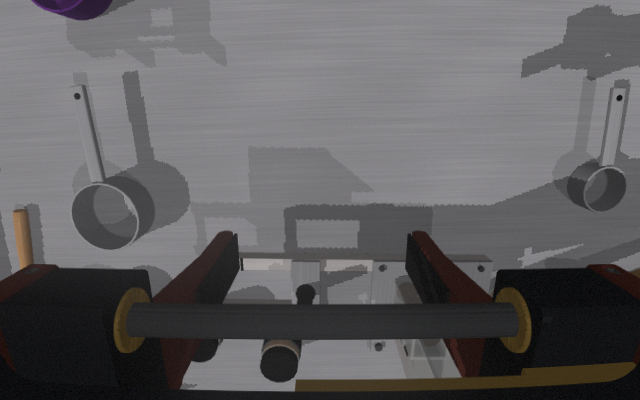

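The wrist view gives the cup rim at (316,272), radius about 38 px, and the handle hole at (317,140). The dispenser is partly hidden behind the gripper, with the post top near (306,292), so I'll take one view from further out.

Run:
```python
from h import *
import pickle
W=pickle.load(open('w.pkl','rb'))
bot.reach([.69,-.03,.37],down(np.radians(90-1.5)))
ci=bot.camera_info('wrist'); im=bot.read_camera('wrist'); W['d2']=(ci,im)
cv2.imwrite('pics/w_d2.png',im[:,:,::-1]); pickle.dump(W,open('w.pkl','wb'))
c=im[60:280,180:500,::-1]; cv2.imwrite('pics/w_d2c.png',cv2.resize(c,(800,550),interpolation=cv2.INTER_CUBIC))
np.set_printoptions(precision=4,suppress=True)
print('cup',onz('w',(316,272),.05,W['cup'][0]),'hole',onz('w',(317,140),.047,W['cup'][0]),'end',onz('w',(317,128),.047,W['cup'][0]),bot.sense()['clock'])
```

```text
cup [ 0.547  -0.3111] hole [ 0.3927 -0.3188] end [ 0.3801 -0.3195] 4.0333
```

View pics/w_d2c.png

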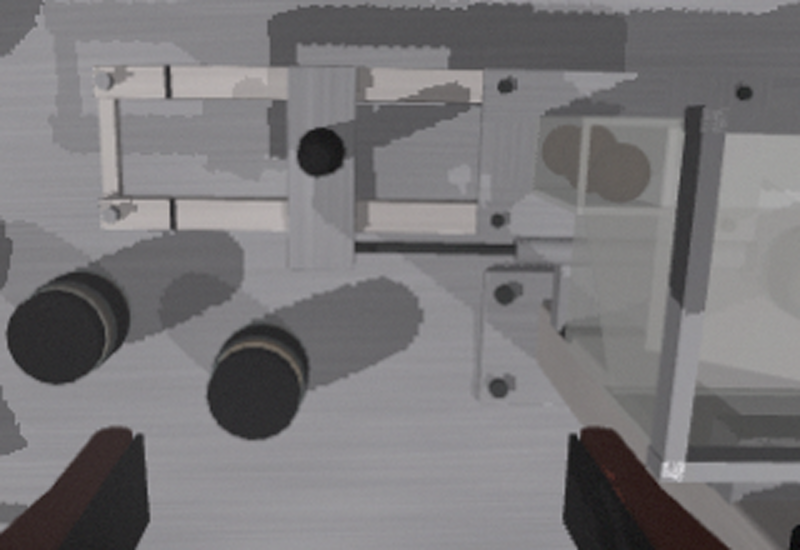

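Clear view: the mark lines are at crop (168,82) and (172,214), the post top at (321,151), and the rail's outer edges run (110,66)→(475,70) and (110,228)→(475,233).

Run:
```python
from h import *
import pickle
np.set_printoptions(precision=4,suppress=True)
ci=pickle.load(open('w.pkl','rb'))['d2'][0]
C=lambda u,v:(180+(u+.5)/2.5-.5,60+(v+.5)/2.5-.5)
P=lambda u,v,z=.094:onz('w',C(u,v),z,ci)
mk=P(168,82),P(172,214); print('marks',*mk,(mk[0]+mk[1])/2)
for a,b in(((110,66),(475,70)),((110,228),(475,233)),((120,98),(475,101)),((120,198),(475,201))):
    A,B=P(*a),P(*b); print('rail',A,B,np.degrees(np.arctan2(-(B-A)[0],(B-A)[1])))
d=mk[1]-mk[0];print('markyaw',np.degrees(np.arctan2(d[1],d[0])))
print('post',P(321,151,.159),'edge',P(289,160,.101))
```

```text
marks [ 0.5974 -0.1221] [ 0.6631 -0.125 ] [ 0.6302 -0.1236]
rail [ 0.5888 -0.1505] [0.5956 0.0307] -2.1594595783547748
rail [ 0.6694 -0.1581] [0.6767 0.0314] -2.2286047665779742
rail [ 0.6043 -0.1469] [0.6105 0.0308] -1.9902519774836747
rail [ 0.6541 -0.1514] [0.6603 0.0313] -1.937761682821554
markyaw -2.5918822778894763
post [ 0.6308 -0.0442] edge [ 0.637  -0.0628]
```

```bash
cat >> h.py <<'E'
yd=np.radians(-2.1); ex=np.array([np.cos(yd),np.sin(yd)]); ey=np.array([-ex[1],ex[0]])
mark=np.array([.6302,-.1236]); spout=mark+.202*ey; post=mark+.077*ey
E
python3 - <<'E'
from h import *
np.set_printoptions(precision=4,suppress=True)
yc=np.radians(3.1); c=np.array([.547,-.3105]); g=c-.125*np.r_[np.cos(yc),np.sin(yc)]
R=down(yc+np.pi/2)
bot.reach([*g,.14],R); bot.movel([*g,.024],vel=.12)
bot.grip(0); s=bot.sense(); print(s['tool_pos'],s['finger_gap'],s['grip_force'],s['force'],s['clock'])
Rd=down(yd+np.pi/2)
p1=spout-(.125+.11)*ex
bot.movel([*p1,.0245],rot=Rd,vel=.12)
s=bot.sense(); print(s['tool_pos'],s['finger_gap'],s['force'],s['clock'])
im=bot.read_camera('top')
a=cv2.resize(im[100:300,180:440,::-1],(780,600),interpolation=cv2.INTER_CUBIC);cv2.imwrite('pics/t2.png',a)
E
```

```text
[ 0.4222 -0.3174  0.024 ] 0.017834630345660536 29.96602088212967 [-0.0876 -0.2643 -0.6633] 7.8917
[0.4028 0.0866 0.0245] 0.01767204978513308 [ 0.3752 -1.2076 -0.7895] 11.4167
```

View pics/t2.png

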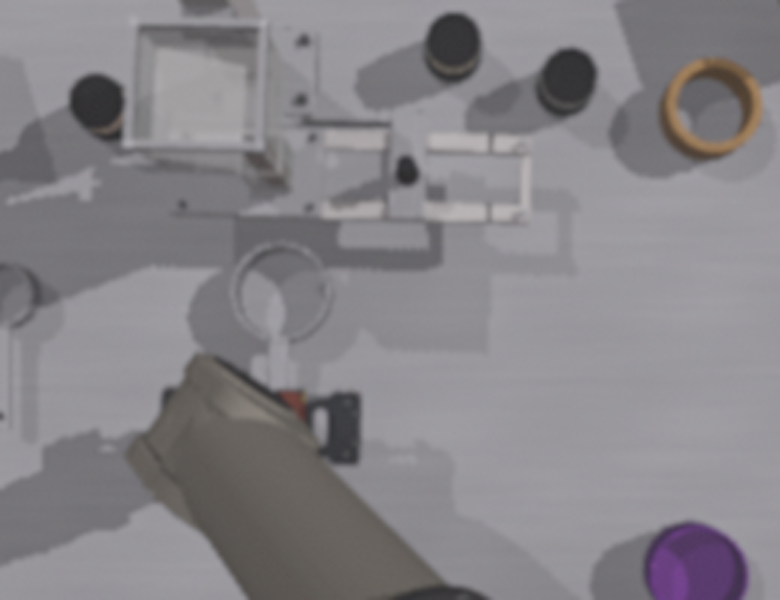

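The cup is held, sits level, and is aligned in front of the spout, with its rim centre at crop (282,292). I'll compare that with the prediction and push it in.

Run:
```python
from h import *
np.set_printoptions(precision=4,suppress=True)
m=onz('top',(180+282.5/3-.5,100+292.5/3-.5),.05)
s=bot.sense();exp=s['tool_pos'][:2]+.125*ex; print('seen',m,'expected',exp)
w=bot.read_camera('wrist');ci=bot.camera_info('wrist');cv2.imwrite('pics/w3.png',w[:,:,::-1])
bot.movel([*(spout-.125*ex),.0245],vel=.08,force_limit=8)
s=bot.sense(); print(s['tool_pos'],s['force'],s['clock'],spout)
for n in('scene','wrist'): cv2.imwrite(f'pics/{n}4.png',bot.read_camera(n)[:,:,::-1])
a=cv2.resize(cv2.imread('pics/scene4.png')[190:320,260:420],(640,520),interpolation=cv2.INTER_CUBIC);cv2.imwrite('pics/s4c.png',a)
```

```text
seen [0.5291 0.0779] expected [0.5277 0.0821]
[0.5127 0.0829 0.0246] [ 0.3913  0.8214 -1.7103] 13.0417 [0.6376 0.0783]
```

View pics/s4c.png

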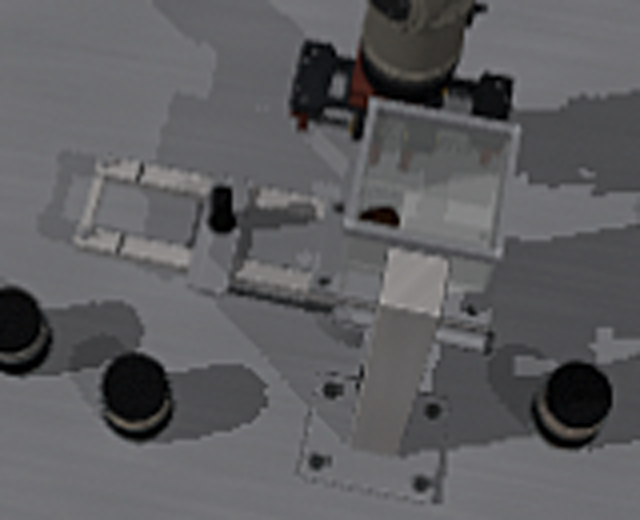

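The cup is under the head, nothing has been bumped, and the forces are small. The top view read 4 mm less in y than expected, so I'll check the rim centre with circle fits in both views from before the push.

Run:
```python
from h import *
np.set_printoptions(precision=4,suppress=True)
def circ(g,r0,r1,near,z,n,to,ci=None):
    g=cv2.GaussianBlur(g,(0,0),1.5)
    c=cv2.HoughCircles(g,cv2.HOUGH_GRADIENT_ALT,1,5,param1=100,param2=.5,minRadius=r0,maxRadius=r1)
    if c is None: print(n,'none');return
    for u,v,r in c.reshape(-1,3)[:,:3]:
        if np.hypot(u-near[0],v-near[1])<25: print(n,u,v,r,onz(n,to(u,v),z,ci))
X3=lambda ox,oy:(lambda u,v:(ox+(u+.5)/3-.5,oy+(v+.5)/3-.5))
t0=cv2.resize(cv2.imread('pics/top0.png',0)[120:280,350:470],None,fx=3,fy=3,interpolation=cv2.INTER_CUBIC)
circ(t0,38,56,(171,210),.05,'top',X3(350,120))
circ(cv2.imread('pics/t2.png',0),38,60,(282,292),.05,'top',X3(180,100))
# wrist view before the push: camera pose shifted back by the push
ci=bot.camera_info('wrist'); d=spout-.125*ex-(spout-.235*ex); ci['position']=ci['position']-np.r_[d,0]
w=cv2.resize(cv2.imread('pics/w3.png',0),None,fx=3,fy=3,interpolation=cv2.INTER_CUBIC)
# project expected rim centre to wrist picture
p=np.r_[spout-.11*ex,.05]; R=ci['rotation'].T
uv,_=cv2.projectPoints(p.reshape(1,3),cv2.Rodrigues(R)[0],-R@ci['position'],ci['mtx'],ci['D']); print('exp px',uv)
# handle edges in the wrist image: rows and left/right strong gradients
g=cv2.imread('pics/w3.png',0).astype(int)
for x in(-.148,-.16):
  for y in(-.009,.009):
    q=np.r_[spout+(x-.11)*ex+y*ey,.047]; u,_=cv2.projectPoints(q.reshape(1,3),cv2.Rodrigues(R)[0],-R@ci['position'],ci['mtx'],ci['D']);u=u.ravel()
    v,k=int(round(u[1])),int(round(u[0])); print(x,y,u,g[v,k-10:k+11])
```

```text
top 172.0 206.0 46.753704 [ 0.5486 -0.3108]
top 283.0 291.0 51.078827 [0.53   0.0769]
exp px [[[321.6301 469.9262]]]
-0.148 -0.009 [301.7274 224.3467] [123 124 121 122 123 130 135 132 132 130 104  76  82  81  87  87  87  89
  87  87  85]
-0.148 0.009 [342.927  224.4571] [ 87  88  86  85  85  85  85  83  80  78  90 102 102 102 105 101 102 102
 100 102 102]
-0.16 -0.009 [301.3347 197.8634] [126 127 126 125 127 124 125 125 124 125 117  93  79  82  85  90  88  89
  90  89  88]
-0.16 0.009 [343.4674 197.9747] [87 87 87 87 87 87 85 85 80 78 77 79 86 86 86 89 85 85 86 87 88]
```

Run:
```python
from h import *
import pickle
s=bot.sense(); p=s['tool_pos']; print(p,s['clock'])
bot.grip(.06)
bot.movel([p[0],p[1],.10],vel=.12)
q=spout-.10*ex
bot.reach([q[0],q[1],.36],down(yd+np.pi/2))
ci=bot.camera_info('wrist');im=bot.read_camera('wrist');pickle.dump((ci,im),open('w5.pkl','wb'))
cv2.imwrite('pics/w5.png',cv2.resize(im[40:290,160:490,::-1],(792,600),interpolation=cv2.INTER_CUBIC))
cv2.imwrite('pics/t5.png',bot.read_camera('top')[:,:,::-1]);print(bot.sense()['clock'])
```

```text
[0.51260067 0.08284679 0.02460543] 13.1417
15.85
```

View pics/w5.png

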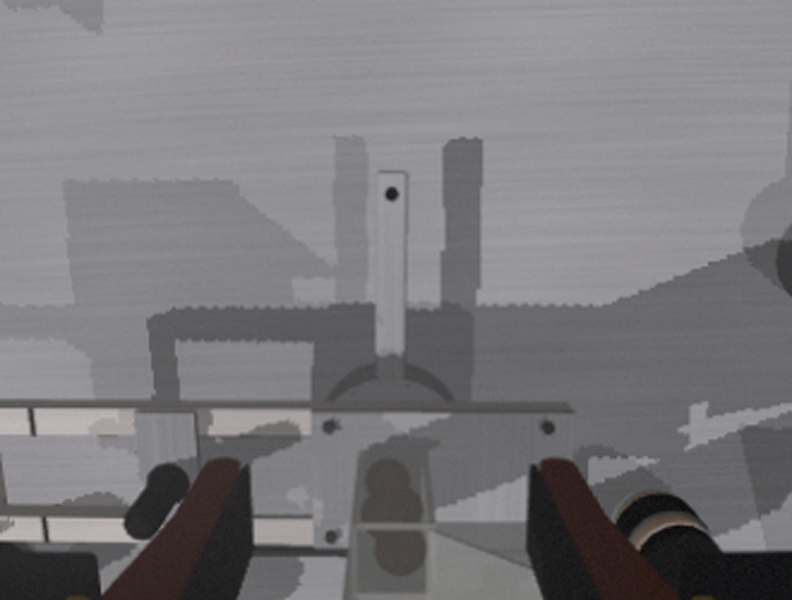

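The cup is released and standing level under the head. The handle hole is at crop (391,194), the handle root at (390,350), and the rim arc runs (330,400)–(453,400). The throat is centred at x≈393, and the near mark is at (32,421). I'll turn these into an offset in the dispenser frame.

Run:
```python
from h import *
import pickle
np.set_printoptions(precision=4,suppress=True)
ci,im=pickle.load(open('w5.pkl','rb'))
C=lambda u,v:(160+(u+.5)/2.4-.5,40+(v+.5)/2.4-.5)
def D(n,u,v,z):
    w=onz('w',C(u,v),z,ci); d=w-spout; print(n,w,'disp frame',d@ex,d@ey)
D('hole',391.5,194,.047);D('end',392,171,.047);D('root',390,350,.047)
D('mark near',32,421,.094);D('mark far',45,529,.094)
D('throat L',358,455,.099);D('throat R',428,455,.099)
D('arcL',332,400,.05);D('arcR',452,400,.05);D('arctop',391,363,.05)
D('edge',137,420,.101)
```

```text
hole [0.4832 0.0835] disp frame -0.15448020358092696 -0.00040655366849899844
end [0.4704 0.0842] disp frame -0.16727497468619515 -0.00015342464561286974
root [0.5745 0.0795] disp frame -0.06313041361140148 -0.001085475473361197
mark near [ 0.5972 -0.1217] disp frame -0.033094093186087734 -0.20128538143838134
mark far [ 0.6632 -0.1245] disp frame 0.0330224727869852 -0.20165960733828395
throat L [0.6212 0.0603] disp frame -0.015708793973394832 -0.018593719469089783
throat R [0.6225 0.0989] disp frame -0.015805216309743214 0.020070716361289768
arcL [0.6036 0.0434] disp frame -0.03271870608276089 -0.03611234931269044
arcR [0.6061 0.1159] disp frame -0.03289179571609626 0.03647863603491232
arctop [0.5818 0.0798] disp frame -0.055864541374448226 -0.0004698052165340469
edge [ 0.5963 -0.0595] disp frame -0.03625828064697663 -0.13922996333578183
```

The cup is centred within about 1 mm. Next I'll grip the post with the fingers closing along the pull direction and pull to the mark.

Run:
```python
from h import *
np.set_printoptions(precision=4,suppress=True)
R=down(yd+np.pi/2)
bot.movel([*post,.36],rot=R,vel=.15); bot.grip(.06)
print('blocked',bot.movel([*post,.114],vel=.12,force_limit=8))
a=bot.sense(); bot.grip(0); s=bot.sense(); print(a['tool_pos'],s['tool_pos'],s['finger_gap'],s['force'],s['clock'])
t=mark+.017*ey
bot.movel([*t,.114],vel=.06); s=bot.sense()
print(s['tool_pos'],(s['tool_pos'][:2]-post)@-ey,s['finger_gap'],s['force'],s['clock'])
bot.sleep(1.5)
import pickle
ci=bot.camera_info('wrist');im={n:bot.read_camera(n) for n in('wrist','top','scene')};pickle.dump((ci,im),open('w6.pkl','wb'))
# fine slices: post/edge vs mark in top & scene
for n in('top','scene'): cv2.imwrite(f'pics/{n}6.png',im[n][:,:,::-1])
print(bot.sense()['force'],bot.sense()['clock'])
```

```text
blocked False
[ 0.6334 -0.0466  0.1145] [ 0.633 -0.046  0.114] 0.017149007560379823 [-0.0837  1.6087 -1.1405] 20.2167
[ 0.6307 -0.1035  0.114 ] 0.056940555209887694 0.017847404090358156 [-0.504   9.3938 -1.3887] 21.3667
[ 0.5275  8.546  -2.1674] 23.0167
```

Run:
```python
from h import *
import pickle
np.set_printoptions(precision=4,suppress=True,linewidth=200)
s=bot.sense();print(s['tool_pos'],(s['tool_pos'][:2]-post)@-ey,s['clock'])
ci,im=pickle.load(open('w6.pkl','rb'))
def proj(c,P):
    R=c['rotation'].T;return cv2.projectPoints(np.array(P).reshape(-1,1,3),cv2.Rodrigues(R)[0],-R@c['position'],c['mtx'],c['D'])[0].reshape(-1,2)
ys=np.arange(-.225,-.160,.001)
for n in('wrist','top','scene'):
    c=ci if n=='wrist' else bot.camera_info(n); g=cv2.cvtColor(im[n],cv2.COLOR_RGB2GRAY).astype(np.float32)
    for x in(-.031,.031):
        P=[np.r_[spout+x*ex+y*ey,.094] for y in ys]; uv=proj(c,P).astype(np.float32)
        v=cv2.remap(g,uv[:,:1],uv[:,1:],cv2.INTER_LINEAR).ravel().astype(int)
        print(n,x,uv[0],uv[-1]);print(dict(zip((ys*1000).round().astype(int).tolist(),v.tolist())))
```

```text
[ 0.6307 -0.1035  0.114 ] 0.056856513655122974 23.0167
wrist -0.031 [244.3582 184.5982] [360.1872 185.0279]
{-225: 172, -224: 171, -223: 172, -222: 173, -221: 172, -220: 172, -219: 171, -218: 173, -217: 171, -216: 171, -215: 172, -214: 171, -213: 172, -212: 171, -211: 172, -210: 171, -209: 173, -208: 171, -207: 172, -206: 172, -205: 171, -204: 171, -203: 126, -202: 49, -201: 48, -200: 101, -199: 144, -198: 139, -197: 139, -196: 141, -195: 141, -194: 139, -193: 141, -192: 140, -191: 142, -190: 142, -189: 144, -188: 147, -187: 144, -186: 142, -185: 140, -184: 139, -183: 137, -182: 137, -181: 140, -180: 142, -179: 142, -178: 140, -177: 137, -176: 136, -175: 138, -174: 139, -173: 140, -172: 140, -171: 139, -170: 139, -169: 137, -168: 139, -167: 141, -166: 118, -165: 90, -164: 112, -163: 115, -162: 115, -161: 128}
wrist 0.031 [250.481  284.6979] [356.4517 285.1931]
{-225: 37, -224: 36, -223: 35, -222: 36, -221: 33, -220: 34, -219: 33, -218: 35, -217: 35, -216: 33, -215: 32, -214: 32, -213: 32, -212: 31, -211: 30, -210: 33, -209: 31, -208: 30, -207: 30, -206: 30, -205: 39, -204: 40, -203: 
[... 2651 characters left out ...]
-225: 124, -224: 125, -223: 125, -222: 124, -221: 127, -220: 130, -219: 134, -218: 137, -217: 138, -216: 139, -215: 140, -214: 140, -213: 140, -212: 140, -211: 141, -210: 142, -209: 144, -208: 145, -207: 136, -206: 126, -205: 113, -204: 98, -203: 80, -202: 65, -201: 54, -200: 70, -199: 85, -198: 100, -197: 106, -196: 109, -195: 112, -194: 114, -193: 114, -192: 115, -191: 116, -190: 115, -189: 114, -188: 114, -187: 113, -186: 112, -185: 112, -184: 112, -183: 112, -182: 112, -181: 112, -180: 112, -179: 112, -178: 112, -177: 112, -176: 112, -175: 112, -174: 112, -173: 112, -172: 112, -171: 112, -170: 109, -169: 104, -168: 98, -167: 94, -166: 92, -165: 91, -164: 90, -163: 90, -162: 90, -161: 90}
```

The edge is at 199.1 mm, about 2.9 mm short of the mark because of arm compliance under the spring. I'll command that much more, then check the edge and the throat.

Run:
```python
from h import *
np.set_printoptions(precision=4,suppress=True,linewidth=200)
def proj(c,P):
    R=c['rotation'].T;return cv2.projectPoints(np.array(P).reshape(-1,1,3),cv2.Rodrigues(R)[0],-R@c['position'],c['mtx'],c['D'])[0].reshape(-1,2)
for k in range(3):
    s=bot.sense(); tr=(s['tool_pos'][:2]-post)@-ey
    if k==0: cmd=.060
    e=.060-tr
    if abs(e)<.0005: break
    cmd+=e; bot.movel([*(post-cmd*ey),.114],vel=.03); bot.sleep(.5)
s=bot.sense();print('travel',(s['tool_pos'][:2]-post)@-ey,'cmd',cmd,s['tool_pos'],s['finger_gap'],s['force'])
bot.sleep(1)
ci=bot.camera_info('wrist');w=bot.read_camera('wrist');g=cv2.cvtColor(w,cv2.COLOR_RGB2GRAY).astype(np.float32)
ys=np.arange(-.208,-.195,.0005)
for x in(-.027,-.033,-.038):
    uv=proj(ci,[np.r_[spout+x*ex+y*ey,.094] for y in ys]).astype(np.float32)
    print(dict(zip((ys*1e4).round().astype(int).tolist(),cv2.remap(g,uv[:,:1],uv[:,1:],cv2.INTER_LINEAR).ravel().astype(int).tolist())))
sc=bot.read_camera('scene'); cv2.imwrite('pics/scene7.png',sc[:,:,::-1])
def brown(a,b):
    h=cv2.cvtColor(a,cv2.COLOR_BGR2HSV)[200:270,335:390];return int(((h[...,0]<18)&(h[...,1]>60)).sum())
for f in('scene0','scene4','scene6','scene7'): print(f,brown(cv2.imread(f'pics/{f}.png'),0))
# anything brown low at throat, in wrist picture where balls would stand (z .11...21)
for z in(.113,.138,.163,.188):
    u=proj(ci,[np.r_[spout,z]])[0]; print(z,u)
# did bystanders move?
a=cv2.imread('pics/scene0.png',0);b=cv2.imread('pics/scene7.png',0);d=cv2.absdiff(a,b)>40
n,_,st,_=cv2.connectedComponentsWithStats(d.astype(np.uint8));print([r.tolist() for r in st[1:] if r[4]>25],bot.sense()['clock'])
```

```text
travel 0.059844567910880705 cmd 0.06314348634487701 [ 0.6306 -0.1064  0.114 ] 0.01749184411910253 [ 0.149   8.6908 -1.8846]
{-2080: 166, -2075: 166, -2070: 166, -2065: 166, -2060: 166, -2055: 165, -2050: 165, -2045: 166, -2040: 165, -2035: 154, -2030: 122, -2025: 112, -2020: 129, -2015: 142, -2010: 138, -2005: 139, -2000: 139, -1995: 140, -1990: 141, -1985: 140, -1980: 139, -1975: 139, -1970: 139, -1965: 140, -1960: 140, -1955: 140}
{-2080: 168, -2075: 167, -2070: 167, -2065: 167, -2060: 167, -2055: 167, -2050: 167, -2045: 166, -2040: 166, -2035: 153, -2030: 121, -2025: 103, -2020: 123, -2015: 142, -2010: 139, -2005: 139, -2000: 139, -1995: 141, -1990: 140, -1985: 140, -1980: 139, -1975: 139, -1970: 139, -1965: 139, -1960: 140, -1955: 141}
{-2080: 163, -2075: 164, -2070: 163, -2065: 162, -2060: 162, -2055: 163, -2050: 163, -2045: 163, -2040: 163, -2035: 153, -2030: 122, -2025: 98, -2020: 129, -2015: 139, -2010: 139, -2005: 140, -2000: 140, -1995: 140, -1990: 140, -1985: 140, -1980: 139, -1975: 139, -1970: 139, -1965: 140, -1960: 139, -1955: 139}
scene0 28
scene4 100
scene6 3
scene7 2
0.113 [650.9191 248.6109]
0.138 [692.8662 268.3392]
0.163 [742.9395 292.9009]
0.188 [797.0688 322.1165]
[[151, 0, 26, 15, 195], [178, 0, 24, 7, 48], [196, 1, 14, 10, 51], [243, 0, 7, 15, 50], [283, 0, 17, 6, 56], [305, 1, 20, 8, 86], [333, 6, 9, 15, 53], [132, 26, 27, 22, 357], [251, 27, 20, 25, 353], [300, 26, 9, 7, 28], [297, 41, 25, 7, 104], [268, 47, 15, 5, 27], [359, 47, 11, 7, 36], [253, 53, 21, 21, 323], [151, 63, 25, 13, 92], [344, 65, 18, 17, 86], [171, 70, 25, 35, 358], [151, 75, 18, 33, 178], [283, 76, 14, 47, 285], [334, 81, 8, 9, 40], [351, 84, 8, 9, 38], [333, 114, 6, 13, 33], [291, 134, 9, 10, 57], [266, 138, 22, 29, 230], [293, 145, 9, 18, 64], [276, 166, 25, 16, 102], [265, 167, 61, 82, 1868], [234, 208, 17, 18, 103], [244, 218, 17, 17, 98], [350, 242, 10, 5, 35], [298, 258, 19, 5, 31]] 24.875
```

Run:
```python
from h import *
np.set_printoptions(precision=4,suppress=True,linewidth=200)
def proj(c,P):
    R=c['rotation'].T;return cv2.projectPoints(np.array(P).reshape(-1,1,3),cv2.Rodrigues(R)[0],-R@c['position'],c['mtx'],c['D'])[0].reshape(-1,2)
bot.movel([*(post-.0636*ey),.114],vel=.03); bot.sleep(.5)
s=bot.sense();print('travel',(s['tool_pos'][:2]-post)@-ey,s['finger_gap'],s['force'],s['clock'])
now={n:bot.read_camera(n)[:,:,::-1] for n in('scene','top')}
old={'scene':cv2.imread('pics/scene0.png'),'top':cv2.imread('pics/top0.png')}
for n in now:
    c=bot.camera_info(n)
    for z in(.113,.138,.163,.188):
        u,v=proj(c,[np.r_[spout,z]])[0].round().astype(int)
        m=lambda i:i[v-1:v+2,u-1:u+2].reshape(-1,3).mean(0).round().astype(int)
        print(n,z,(u,v),'before',m(old[n]),'now',m(now[n]))
```

```text
travel 0.06006853319248451 0.017452168188509865 [ 0.557   8.6638 -0.9151] 25.625
scene 0.113 (np.int64(353), np.int64(252)) before [92 93 92] now [96 97 95]
scene 0.138 (np.int64(353), np.int64(249)) before [84 81 81] now [86 84 83]
scene 0.163 (np.int64(354), np.int64(245)) before [43 46 53] now [95 95 94]
scene 0.188 (np.int64(355), np.int64(242)) before [28 31 39] now [93 93 92]
top 0.113 (np.int64(270), np.int64(156)) before [94 94 98] now [100 100 104]
top 0.138 (np.int64(269), np.int64(155)) before [85 85 90] now [90 90 95]
top 0.163 (np.int64(268), np.int64(153)) before [84 84 88] now [92 92 96]
top 0.188 (np.int64(266), np.int64(151)) before [90 89 92] now [104 101 103]
```

The two upper ball positions are now empty. A ball still at the bottom of the throat would reach into the right edge of the wrist picture at about (633–640,249), so I'll check there.

Run:
```python
from h import *
import pickle
def proj(c,P):
    R=c['rotation'].T;return cv2.projectPoints(np.array(P).reshape(-1,1,3),cv2.Rodrigues(R)[0],-R@c['position'],c['mtx'],c['D'])[0].reshape(-1,2)
ci=bot.camera_info('wrist');w=bot.read_camera('wrist').astype(int)
for y in(0,-.007,-.0125):print(y,proj(ci,[np.r_[spout+y*ey,.113]])[0],proj(ci,[np.r_[spout+y*ey,.09]])[0])
ch=w[...,0]-w[...,2]
for v in range(205,300,8): print(v,'R-B',ch[v,600:640:4],'R',w[v,600:640:4,0])
c5,i5=pickle.load(open('w5.pkl','rb'));u,v=(160+388/2.4,40+475/2.4);print('ball sample w5',i5[int(v)-2:int(v)+3,int(u)-2:int(u)+3].reshape(-1,3).mean(0))
```

```text
0 [651.19136084 248.62509882] [619.159041   233.92357674]
-0.007 [640.49018645 248.8477126 ] [609.15058652 234.02817298]
-0.0125 [631.94288896 249.0152357 ] [601.18871336 234.10624222]
205 R-B [-3 -1 -2 -2 -2 -2 -2 -1 -1 -1] R [91 92 90 92 89 91 91 90 92 91]
213 R-B [-2 -2 -1  1 -1  0 -1 -1 -2 -1] R [136 139 140 140 125 107  92  91  91  91]
221 R-B [-2 -1  1  1 -1  0  0  0  1  2] R [140 138 141 116 115 116 116 106 115 115]
229 R-B [-2 -4  1  1  0  0  1  1  0  0] R [137 135 135 115 116 115 117 117 116 118]
237 R-B [-1  1  0  1  0 -1 -1 -1  0  0] R [137 139 116 116 115 113 113 117 116 125]
245 R-B [-3  0  0  1  0  0  0  0  0  1] R [135 127 117 114 116 116 115 118 122 126]
253 R-B [ 1 -1  1 -1  1  0  0  1 -1  1] R [141 117 116 115 118 116 116 117 124 126]
261 R-B [ 0  2  0  2  2 -1  0  0  1  0] R [125 122 119 119 119 118 119 118 118 118]
269 R-B [28  8  0 -2 16 25  8  1  1  0] R [ 45  34  47  51  46  43  95 124 124 123]
277 R-B [21 22 25 25 29 24 26 25 26 26] R [39 41 42 44 43 45 45 47 44 47]
285 R-B [22 24 22 23 25 23 25 25 25 24] R [41 40 40 39 39 42 43 46 45 45]
293 R-B [22 25 24 24 23 22 26 23 25 21] R [41 43 37 40 42 38 39 38 41 40]
ball sample w5 [75.72 71.2  68.32]
```

There is no brown there: that strip is uniform grey (R−B about 0, R about 117), so the throat looks empty. The slide is at the mark (60.1 mm travel, steady 8.7 N) and still gripped, so I'm handing in.

```bash
python3 -c "
from bench import bot
print(bot.finish_job())"
```

```text
the job is handed in; nothing more can be done
None
```

I handed the job in at about 26 s: the large cup stands released and centred under the spout to within about 1 mm, and the gripper is holding the slide within about 1 mm of the mark. The tea balls no longer show in the parts of the throat I could see, but the head hid the cup, so I did not see them land in it, and I did not check every other bench item individually.

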